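# Cover the recovery funnel and hold a circuit card down through its slot

### The arm

A 7-joint arm with a two-finger parallel gripper is mounted at the origin on the work surface. World frame = base frame: x ahead of the robot, y to its left, z up, the work surface at z = 0. Lengths are in m, angles in rad, forces in N, time in s.
With the tool pointing down it reaches from about 0.425 to 0.925 m from the base axis. Payload 6.8 kg.
Tool frame: the origin (TCP) lies midway between the tips of the shut fingers; the grasp point (between the pads) lies 19 mm behind it (grip_point_offset is the z of the grasp point in the tool frame, in m); z points along the fingers, y is the line along which they close (so a half turn about z gives the same grasp; the last joint's range is limited). The gripper opens to 85 mm and grips with 20 to 120 N. Pads are 22 mm wide; open, the fingers measure 114 mm over their backs; the gripper's body (76 mm by 85 mm) begins 54 mm behind the grasp point. The pads swing forward as they close: fully open they stand 13 mm farther back than shut.
Start: joints at [1.103, 0.477, 0.022, 1.555, -0.011, 1.109, -0.083], TCP at [0.238, -0.632, 0.231] pointing down, gripper open.
Joint ranges: [-2.96, 2.96], [-0.34, 2.1], [-1.41, 1.46], [0.24, 2.44], [-1.37, 4.51], [0.17, 1.92], [-2.96, 2.96]. Speed limits (rad/s): [2.39, 2.39, 3.14, 3.14, 3.14, 3.14, 3.14].

### API

Orientations are given as a rotation vector (axis times angle).
In Python, from bench import get_obs, grab_frame, calibration, hand_in, grip_point_offset gives the robot as it stands.
- The arm moves only by the shell command python3 -m pendant 'ROWS' [OPENING] [FORCE]. ROWS is a JSON object of lists of equal length, an entry for each row: "translation": the shift along the world's x, y, z in units of 25 mm (1.0 is 25 mm), a list of three; "delta_rot": the turn, a rotation vector about the world's x, y, z in units of 5 degrees (1.0 is 5 degrees), a list of three. In form: {"translation": [[dx, dy, dz], ...], "delta_rot": [[rx, ry, rz], ...]}. A call has 1 to 12 rows; each row is the pose to reach, as a shift and turn from the pose commanded when the call began; what a row does not reach only later rows make up. A row lasts 1/8 s, in which the tool goes at most 62.5 mm and 10.7 degrees, less where a joint would pass 70% of its speed; a pose out of reach is approached as far as the arm can. A call with a gripper value outside its range is refused whole. OPENING is the opening, from 0 (shut) to 1 (fully open), set as the call begins (- or left out, the last holds). The fingers move at their own pace and stop on an object; FORCE is the grip in N (left out, the last holds). Time passes only in rows, so rows that repeat a pose let the fingers close. It gives the time, the measured TCP pose, the force, the opening and the grip force at its end, in the units of the state.
- get_obs(): the state, without advancing time (a new reading comes with each control period).
- grab_frame(name): name is "side" or "top"; returns (picture, depth): 480x640x3 uint8, red, green, blue; 480x640 float32, m along the optical axis (not along the pixel's ray), 0 where there is no reading.
- calibration(name): a dict with "K" (3x3 intrinsics, pixels), "k1" (the pictures are not rectified: a ray, as slopes to the right and down, at radius r is drawn at 1 + k1 r^2 times it, then the intrinsics apply), "rvec" (rotation vector, rad) and "tvec" (3), from world to camera coordinates, as OpenCV has them. Camera axes: x right, y down, z forward; pixel columns grow to the right and rows downward; lengths in m; the calibration is good to about 2 mm. A picture is of the moment at which its call begins. calibration takes no time and is no camera call.
- hand_in(): hands the job in; it is judged then, once.
The state is a dict: "clock": time; "joints": joint angles; "qvel": joint speeds; "tau": joint torques, N m; "tcp_pos": TCP position; "orientation": TCP orientation; "contact_force": force on the tool from outside, world axes, zero at the start; "moment": the same for the moment, N m; "grip_width": finger opening in m; "gripper_force": force on a finger pad.
Only numpy, scipy, OpenCV 4.12 (cv2) and the standard library are available. Lean on these libraries where they do the work, as an engineer would, in place of code of your own. Each camera call takes 0.05 s, during which the arm holds its last target. There are 200 camera calls.

### The job

Get the circuit card ready for blowing off over the recovery funnel: set the loose slotted cover on the funnel's rim so that it sits fully seated and level, and let go of it. Then take the card out of the spring clip board, pass its lower edge down through the slot in the cover until about 50 mm of the card is below the cover's top face, and finish while still holding it there upright in the gripper, still, with the fingers clear of the cover. Leave the housing shell, the lens disc and the brass knob where they lie.

Things in the scene. Friction and masses are not known exactly. Their poses are not given: they have to be found in the camera images.
- funnel_rim (a point): Centre of the steel funnel's mouth, in the rim plane, 135 mm above the bench, z up. The funnel is fixed on a 130 x 150 mm stand over a black bin; nothing of the stand is above the rim. Its top is a round upright collar, 128 mm outside and 120 mm inside diameter, empty, 75 mm deep; below that it narrows to a spout.
- cover: Loose white plastic cover, 140 g, right way up on the bench: round plate, 136 mm diameter, 6 mm thick, over a 12 mm tall round spigot (113 mm diameter, tapering to 106 at its foot) that drops into the funnel with a few mm of play till the plate rests on the rim, at any yaw. Origin: centre of the spigot's foot, 12 mm below the plate's underside and, when seated, the rim. z up; slot towards +y.
- cover_knob (a point): Centre of the top of the round knurled steel knob on the cover's axis, 48 mm above the cover's origin and 30 mm above the plate's top face. Its head is 28 mm diameter and 24 mm tall, on a neck 18 mm diameter and 6 mm tall. Lift the cover by it.
- cover_slot (a point): Centre of the slot in the cover, level with the plate's top face; (0, +32, +18) mm in the cover's frame, axes as the cover's: x along the slot, y across it, z up. It goes right through, 62 mm long and 7 mm wide; flared lips 4 mm tall around it (72 x 17 mm outside) widen it by 3 mm on every side at their top as a lead-in.
- card: Green circuit card, loose, 90 g, upright in the clip board. 60 mm wide (x), 5 mm thick (y), 120 mm tall (z up). Origin: centre of its lower edge. A white grip bar, 60 mm long and 10 mm thick in y, runs along the top from 106 to 120 mm above the origin: pinch it across y from above. The card may enter the slot either way round.
- holder: Spring clip board, fixed, left or right of the funnel: plywood 100 x 70 x 12 mm with steel jaws rising 20 mm above it around the card's lower 20 mm, under 1 mm of play each face and 1 mm each end. The card stands on the plywood and lifts straight out with no catch. Origin: centre of its underside; x along the card's width, z up.
- shell: Bystander: loose grey ABS housing shell, an open box 120 x 80 x 35 mm, beyond the funnel. Origin: centre of its underside.
- lens: Bystander: loose amber lens disc, 72 mm diameter, 12 mm thick. Origin: centre of its underside.
- brass_knob: Bystander: loose brass knurled knob, 24 mm diameter, 24 mm tall, standing on the bench. Origin: centre of its underside.

How it is judged:
On the way:
1. the cover sits seated and level on the funnel's rim, let go (horizontal distance between cover and funnel_rim below 0.008 m and z of cover in the frame of funnel_rim between -0.015 and -0.009 m and angle between cover's own z axis and vertical below 0.04 rad and contact force between the fingers and cover below 0.5 N), for 0.3 s.
At the end, for the whole second after the job is handed in: Cover on the rim: centred within 8 mm, at seated height within 3 mm, tilt under 0.04 rad, untouched by the fingers. Card in the fingers (over 1 N), under 20 mm/s, lower edge 35 to 65 mm below the cover's top face, within 6 mm of the slot's centre and 0.08 rad of upright and the slot's line (all of step 1 and x of card in the frame of cover_slot between -0.006 and 0.006 m and y of card in the frame of cover_slot between -0.006 and 0.006 m and z of card in the frame of cover_slot between -0.065 and -0.035 m and angle between card's own z axis and vertical below 0.08 rad and angle between the x axis of card and the x axis of cover, either way round below 0.08 rad and linear speed of card below 0.02 m/s and contact force between the fingers and card above 1 N); the arm keeps its last pose, push and grip.
It fails at once if the housing shell is moved by more than 30 mm (distance of shell from where it was at the start of the episode above 0.03 m).
It fails at once if the lens disc is moved by more than 30 mm (distance of lens from where it was at the start of the episode above 0.03 m).
It fails at once if the brass knob is moved by more than 30 mm (distance of brass_knob from where it was at the start of the episode above 0.03 m).
It also fails if it takes over 64 s, if anything falls off the work surface, if the arm or the gripper's body presses on something with over 40 N, if the wrist force passes 120 N, or if a joint passes its speed limit or range.

## Working session

There is one attempt and no reset: what is moved stays moved. The work goes in short steps, Python scripts to look and compute and a shell command to move; the robot and the scene stay as the last step left them, time stands still between calls to the robot, and variables do not carry over. Pictures are saved under pics/ and viewed, at most 10 in all, crops included, and the job is handed in when it is done.

```bash
mkdir -p pics; cat > h.py <<'E'
import numpy as np, cv2
from bench import get_obs, grab_frame, calibration, hand_in, grip_point_offset
def cam(n):
    c=calibration(n); R=cv2.Rodrigues(np.array(c["rvec"],float))[0]
    return np.array(c["K"],float),float(c["k1"]),R,np.array(c["tvec"],float).ravel()
def rays(n,uv):
    K,k1,R,t=cam(n); uv=np.atleast_2d(np.asarray(uv,float))
    d=np.array([k1,0,0,0,0]); p=cv2.undistortPoints(uv.reshape(-1,1,2),K,d).reshape(-1,2)
    return np.c_[p,np.ones(len(p))],R,t
def onplane(n,uv,z):
    r,R,t=rays(n,uv); C=-R.T@t; D=r@R
    return C+D*((z-C[2])/D[:,2])[:,None]
def cloud(n,depth):
    v,u=np.nonzero(depth>0); r,R,t=rays(n,np.c_[u,v])
    return u,v,(r*depth[v,u][:,None]-t)@R
def save(n,f):
    p,d=grab_frame(n); cv2.imwrite(f"pics/{f}.png",p[:,:,::-1]); return p,d
E
python3 - <<'E'
from h import *
for n in("top","side"):
    p,d=save(n,n+"0"); np.savez(n+"0.npz",p=p,d=d); print(cam(n)); print((d>0).mean())
o=get_obs(); print(o, grip_point_offset() if callable(grip_point_offset) else grip_point_offset)
E
```

```text
(array([[549.88371833,   0.        , 305.24803123],
       [  0.        , 549.88371833, 234.08744821],
       [  0.        ,   0.        ,   1.        ]]), 0.0549935108057736, array([[ 0.02501314, -0.99952538, -0.01798239],
       [-0.99708992, -0.02364832, -0.07247376],
       [ 0.07201411,  0.01974286, -0.9972082 ]]), array([0.00257147, 0.60201009, 1.11752346]))
0.9960188802083333
(array([[572.24780364,   0.        , 320.2154318 ],
       [  0.        , 572.24780364, 234.12276174],
       [  0.        ,   0.        ,   1.        ]]), -0.004691879825834267, array([[ 0.98027855, -0.19696322, -0.01610767],
       [-0.15228759, -0.70094818, -0.69676405],
       [ 0.12594625,  0.68547585, -0.71711952]]), array([-0.59635215,  0.14690286,  1.26953118]))
0.9961165364583333
{'clock': 0.1, 'joints': array([ 1.10289585,  0.47771067,  0.02236109,  1.55633275, -0.01151575,
        1.10930243, -0.08308912]), 'qvel': array([-0.00077457, -0.00190476,  0.00043146, -0.00123752,  0.00132181,
        0.00055763,  0.00113728]), 'tau': array([ 4.96762310e-03, -5.97759390e+01,  1.61441412e+00, -2.81954098e+01,
        1.28852378e-02,  5.06944794e-03,  2.00689470e-05]), 'tcp_pos': array([ 0.23745828, -0.63129255,  0.2304362 ]), 'orientation': array([-3.08934057e+00, -5.61859747e-01,  6.28429278e-04]), 'contact_force': array([-0.2477207 ,  0.53366494,  0.3306415 ]), 'moment': array([ 0.02202363, -0.05159042, -0.0132433 ]), 'gripper_force': 0.0, 'grip_width': 0.08520040963153769} -0.0187
```

View pics/top0.png

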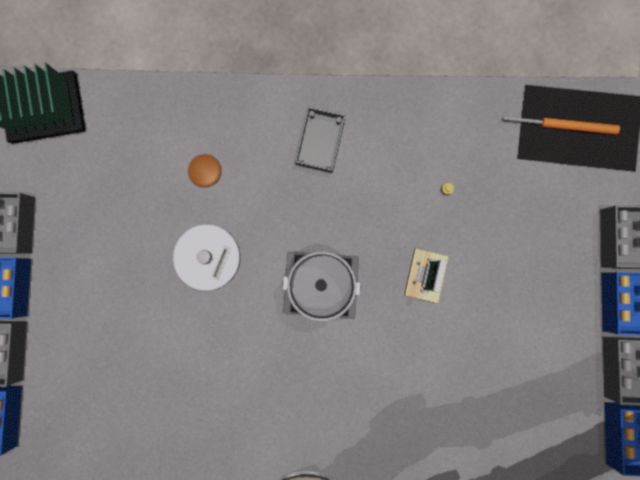

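View pics/side0.png

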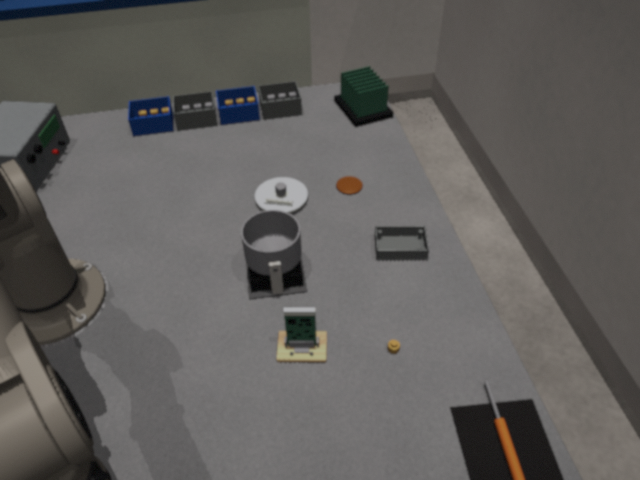

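Top view: the cover is at (206,257) with its knob at (204,257) and slot at (221,262). The funnel is at (321,286), the card's white bar at about (438,275), the lens at (205,170), the brass knob at (448,189) and the shell at (320,140). Side view: the cover is at (281,195), the funnel at (272,240) and the card at (300,325). Next I'll measure these.

```bash
cat > meas.py <<'E'
from h import *
def blob(m,near):
    n,l,s,c=cv2.connectedComponentsWithStats(m.astype(np.uint8),connectivity=8)
    k=[i for i in range(1,n) if s[i,4]>15]
    i=min(k,key=lambda i:np.hypot(*(c[i]-near))); return l==i
def zsel(n,p,d,xy,r,z0,z1):
    u,v,P=cloud(n,d); k=(np.hypot(P[:,0]-xy[0],P[:,1]-xy[1])<r)&(P[:,2]>z0)&(P[:,2]<z1)
    return u[k],v[k],P[k]
def rect(P):
    (c,(w,h),a)=cv2.minAreaRect((P[:,:2]*1000).astype(np.float32)); 
    e,V=np.linalg.eigh(np.cov(P[:,:2].T)); ax=V[:,1]
    return np.round(c,1),round(w,1),round(h,1),a,np.degrees(np.arctan2(ax[1],ax[0]))
E
python3 - <<'E'
from meas import *
D={n:np.load(n+"0.npz") for n in("top","side")}
approx=lambda u,v,z:onplane("top",[[u,v]],z)[0]
cov=approx(206,257,.018);fun=approx(321,286,.135);card=approx(438,275,.13)
print("approx",cov,fun,card)
p=D["top"]["p"].astype(int)
for nm,uv,z in(("lens",(205,170),.012),("brass",(448,189),.024),("shell",(320,140),.035)):print(nm,approx(*uv,z))
# cover ellipse by white mask
m=p.min(2)>150
import sys
b=blob(m,np.array([206,257])); c=max(cv2.findContours(b.astype(np.uint8),cv2.RETR_EXTERNAL,cv2.CHAIN_APPROX_NONE)[0],key=cv2.contourArea)
W=onplane("top",c.reshape(-1,2),.017); print("cover circ",cv2.minEnclosingCircle((W[:,:2]*1000).astype(np.float32)),b.sum())
for n in D:
    P_,d=D[n]["p"],D[n]["d"]
    for nm,xy,r,z0,z1 in(("plate",cov,.09,.01,.03),("knob",cov,.04,.04,.06),("rim",fun,.09,.125,.145),("card",card,.06,.118,.145)):
        u,v,P=zsel(n,P_,d,xy,r,z0,z1)
        if len(P)>5: print(n,nm,len(P),"zmed",np.median(P[:,2]).round(4),"mean",P[:,:2].mean(0).round(4),cv2.minEnclosingCircle((P[:,:2]*1000).astype(np.float32)),rect(P))
im=cv2.resize(D["top"]["p"][215:335,165:465,::-1],None,fx=2.66,fy=2.66,interpolation=cv2.INTER_CUBIC)
im2=cv2.resize(D["side"]["p"][165:375,230:350,::-1],None,fx=2.66,fy=2.66,interpolation=cv2.INTER_CUBIC)
cv2.imwrite("pics/crop.png",im); 
E
```

```text
approx [0.54949303 0.2221052  0.018     ] [ 0.4979717  -0.01656666  0.135     ] [ 0.52390646 -0.23241035  0.13      ]
lens [0.73297029 0.23226861 0.012     ]
brass [ 0.70180444 -0.27485779  0.024     ]
shell [ 0.79670548 -0.00866228  0.035     ]
cover circ ((550.0066528320312, 223.5529022216797), 69.5081558227539) 3343
top plate 3156 zmed 0.0186 mean [0.5489 0.2229] ((548.8463134765625, 222.5586700439453), 69.09484100341797) (array([548.6, 222.4]), 136.3, 135.6, 71.10301208496094, np.float64(97.1969951701962))
top knob 156 zmed 0.0482 mean [0.5487 0.2207] ((548.7363891601562, 220.978515625), 14.299112319946289) (array([548.7, 221.1]), 26.9, 27.7, 29.909156799316406, np.float64(73.03989649396325))
top rim 498 zmed 0.1348 mean [ 0.497  -0.0175] ((497.8663024902344, -17.40866470336914), 63.8200569152832) (array([498.4, -17.5]), 125.4, 124.4, 1.7101846933364868, np.float64(-172.03810604719834))
top card 218 zmed 0.1314 mean [ 0.5229 -0.2337] ((523.1087646484375, -233.12542724609375), 29.99103355407715) (array([ 522.9, -234.3]), 10.9, 59.8, 78.42841339111328, np.float64(167.749769583362))
side plate 1339 zmed 0.0163 mean [0.5502 0.2167] ((551.47265625, 220.76571655273438), 71.86785125732422) (array([550.6, 223.1]), 133.5, 136.2, 70.53219604492188, np.float64(158.19962467902576))
side knob 78 zmed 0.0456 mean [0.5496 0.2175] ((550.3297729492188, 218.28160095214844), 15.428844451904297) (array([549.4, 218.2]), 27.7, 28.0, 46.89399337768555, np.float64(131.21268203650678))
side rim 538 zmed 0.1313 mean [ 0.4978 -0.0219] ((498.02880859375, -18.658971786499023), 66.34313201904297) (array([498.7, -19.5]), 128.9, 127.9, 60.97133255004883, np.float64(83.39842037832568))
side card 249 zmed 0.129 mean [ 0.5226 -0.239 ] ((522.5559692382812, -238.74307250976562), 29.845788955688477) (array([ 522.7, -237.9]), 13.0, 58.9, 78.13446044921875, np.float64(167.88947542471456))
```

View pics/crop.png

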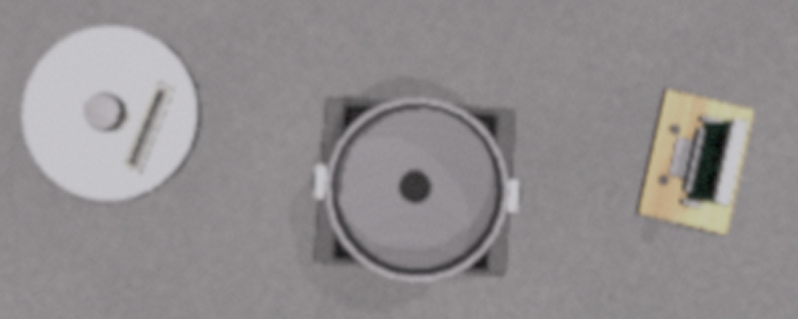

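The crop shows the slot at about (149,127), running from (133,165) to (165,88), and the card bar on the right at about (735,160). The knob centre is at about (0.5495, 0.2212) and the rim at about (0.498, -0.0175). The card is at about (0.523, -0.234) with its x-line at -12.2°, and the slot line is at about -22.6°. I'll grip the knob along the slot line, which needs a +47° turn, and set off now.

```bash
python3 -m pendant '{"translation":[[1.2,1.8,0.5],[2.4,3.6,1],[3.6,5.4,1.5],[4.8,7.2,2],[6,9,2.5],[7.2,10.8,2.8],[8.4,12.6,2.8],[9.6,14.4,2.8],[10.8,16.2,2.8],[11.5,18.0,2.8],[11.8,19.8,2.8],[12,21.6,2.8]],"delta_rot":[[0,0,0.8],[0,0,1.6],[0,0,2.4],[0,0,3.2],[0,0,4],[0,0,4.8],[0,0,5.6],[0,0,6.4],[0,0,7.2],[0,0,8],[0,0,8.8],[0,0,9.4]]}' 1 40
python3 -m pendant '{"translation":[[0.1,2,0],[0.2,4,0],[0.3,6,0],[0.4,8,0],[0.45,10,0],[0.5,12,0],[0.5,12.5,0],[0.5,12.5,0],[0.5,12.5,0]],"delta_rot":[[0,0,0],[0,0,0],[0,0,0],[0,0,0],[0,0,0],[0,0,0],[0,0,0],[0,0,0],[0,0,0]]}'
python3 -c "
from h import *
o=get_obs();R=cv2.Rodrigues(o['orientation'])[0];print(o['tcp_pos'],np.degrees(np.arctan2(R[1,1],R[0,1])),R[:,2],o['joints'])"
```

```text
clock: 1.6
tcp_pos: [0.5377, -0.0902, 0.3009]
orientation: [-2.608, -1.75, 0.001]
contact_force: [-0.9, -0.6, 0.7]
grip_width: 0.0859
gripper_force: 0.0
clock: 2.72
tcp_pos: [0.5506, 0.2186, 0.301]
orientation: [2.612, 1.744, -0.002]
contact_force: [-0.5, 0.2, -0.2]
grip_width: 0.0852
gripper_force: 0.0
[0.55059768 0.21856817 0.30099686] -22.53204185471367 [-2.74938382e-04 -1.36674067e-03 -9.99999028e-01] [-0.04274613  0.33794268 -0.56564964  1.64429546  0.19171482  1.21594741
 -1.04315955]
```

```bash
python3 -m pendant '{"translation":[[0,0.1,-1.6],[-0.04,0.1,-3.2],[-0.04,0.1,-4.8],[-0.04,0.1,-6.4],[-0.04,0.1,-8],[-0.04,0.1,-9],[-0.04,0.1,-9.8],[-0.04,0.1,-10.5],[-0.04,0.1,-11.15],[-0.04,0.1,-11.15],[-0.04,0.1,-11.15]],"delta_rot":[[0,0,0],[0,0,0],[0,0,0],[0,0,0],[0,0,0],[0,0,0],[0,0,0],[0,0,0],[0,0,0],[0,0,0],[0,0,0]]}' 1
python3 -m pendant '{"translation":[[0,0,0],[0,0,0],[0,0,0],[0,0,0],[0,0,0],[0,0,0],[0,0,0],[0,0,0]],"delta_rot":[[0,0,0],[0,0,0],[0,0,0],[0,0,0],[0,0,0],[0,0,0],[0,0,0],[0,0,0]]}' 0 50
```

```text
clock: 4.1
tcp_pos: [0.5496, 0.2236, 0.0231]
orientation: [2.61, 1.748, 0.001]
contact_force: [0.4, 0.8, 0.3]
grip_width: 0.0855
gripper_force: 0.0
clock: 5.1
tcp_pos: [0.5494, 0.2233, 0.023]
orientation: [2.61, 1.748, 0.001]
contact_force: [-1.3, -1.1, 5.5]
grip_width: 0.0267
gripper_force: 48.9
```

```bash
python3 -m pendant '{"translation":[[0,0,0.3],[0,0,1],[0,0,2],[0,0,3],[0,0,4],[0,0,5],[0,0,6],[0,0,7],[0,0,7.4],[0,0,7.4],[0,0,7.4]],"delta_rot":[[0,0,0],[0,0,0],[0,0,0],[0,0,0],[0,0,0],[0,0,0],[0,0,0],[0,0,0],[0,0,0],[0,0,0],[0,0,0]]}'
python3 - <<'E'
from meas import *
o=get_obs();R=cv2.Rodrigues(o['orientation'])[0];print(o['tcp_pos'],np.degrees(np.arctan2(R[1,1],R[0,1])),R[:,2])
for n in("side","top"):
    p,d=save(n,n+"1"); u,v,P=cloud(n,d)
    k=(np.hypot(P[:,0]-.549,P[:,1]-.222)<.085)&(P[:,2]>.17)&(P[:,2]<.215)&(p[v,u].min(1)>140); Q=P[k]
    print(n,k.sum(),cv2.minEnclosingCircle((Q[:,:2]*1000).astype(np.float32)),np.median(Q[:,2]))
    A=np.c_[Q[:,:2],np.ones(len(Q))];w=np.abs(Q[:,2]-np.median(Q[:,2]))<.006;print(np.linalg.lstsq(A[w],Q[w,2],rcond=None)[0])
E
```

```text
clock: 6.48
tcp_pos: [0.5486, 0.2228, 0.2066]
orientation: [-2.61, -1.748, 0.003]
contact_force: [-0.3, -0.7, -1.8]
grip_width: 0.0265
gripper_force: 49.2
[0.54858225 0.2227839  0.20657388] -22.38571171200554 [-1.50541408e-03 -7.47744180e-04 -9.99998587e-01]
side 329 ((549.8251953125, 223.29139709472656), 68.53377532958984) 0.19958112481647955
[-0.00287891 -0.00578786  0.20267996]
top 554 ((547.8319702148438, 221.84906005859375), 67.9214096069336) 0.20176570319833562
[-0.00283977  0.00184987  0.20303221]
```

View pics/side1.png

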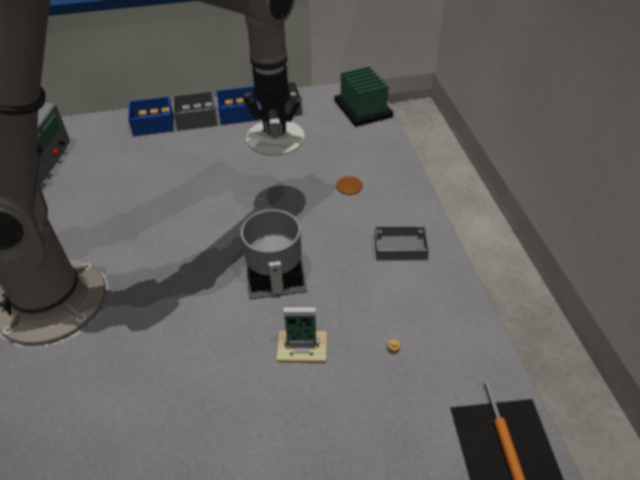

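The cover is held level at about (275,137). Now over to the funnel with a +10° turn, which puts the slot parallel to the card.

```bash
python3 -m pendant '{"translation":[[-0.2,-0.8,0],[-0.4,-1.8,0],[-0.6,-3,0],[-0.9,-4.3,0],[-1.2,-5.6,0],[-1.45,-6.9,0],[-1.7,-8,0],[-1.9,-9,0],[-2,-9.4,0],[-2.01,-9.61,0],[-2.01,-9.61,0],[-2.01,-9.61,0]],"delta_rot":[[0,0,0.2],[0,0,0.4],[0,0,0.6],[0,0,0.8],[0,0,1],[0,0,1.2],[0,0,1.4],[0,0,1.6],[0,0,1.8],[0,0,2],[0,0,2],[0,0,2]]}'
python3 - <<'E'
from meas import *
o=get_obs();print(o['tcp_pos'])
for n in("side","top"):
    p,d=save(n,n+"2"); u,v,P=cloud(n,d)
    k=(np.hypot(P[:,0]-.498,P[:,1]+.018)<.085)&(P[:,2]>.17)&(P[:,2]<.215)&(p[v,u].min(1)>140); Q=P[k]
    print(n,k.sum(),cv2.minEnclosingCircle((Q[:,:2]*1000).astype(np.float32)),np.median(Q[:,2]))
E
```

```text
clock: 8.07
tcp_pos: [0.499, -0.0163, 0.2075]
orientation: [-2.447, -1.97, -0.0]
contact_force: [-0.0, -1.0, -0.7]
grip_width: 0.0265
gripper_force: 49.3
[ 0.49902733 -0.01628156  0.20745979]
side 507 ((496.9949951171875, -19.18017578125), 70.57664489746094) 0.20091407680903356
top 199 ((552.4683227539062, 7.9740705490112305), 27.2293701171875) 0.20224631314033056
```

```bash
python3 -m pendant '{"translation":[[0,0,-0.5],[0,0,-1],[0,0,-1.4],[0,0,-1.7],[0,0,-1.9],[0,0,-2.1],[0,0,-2.2],[0,0,-2.3],[0,0,-2.35],[0,0,-2.38],[0,0,-2.38]],"delta_rot":[[0,0,0],[0,0,0],[0,0,0],[0,0,0],[0,0,0],[0,0,0],[0,0,0],[0,0,0],[0,0,0],[0,0,0],[0,0,0]]}'
python3 - <<'E'
from meas import *
o=get_obs();print(o['tcp_pos'],o['contact_force'],o['moment'])
E
```

```text
clock: 9.55
tcp_pos: [0.499, -0.017, 0.1481]
orientation: [2.448, 1.969, 0.0]
contact_force: [0.1, 0.3, -1.4]
grip_width: 0.0265
gripper_force: 49.3
[ 0.49895044 -0.01704972  0.14809525] [ 0.13565621  0.26789642 -1.39806867] [-0.03987913 -0.01544094 -0.03021997]
```

```bash
python3 -m pendant '{"translation":[[0,0,-0.04],[0,0,-0.07],[0,0,-0.1],[0,0,-0.12],[0,0,-0.12]],"delta_rot":[[0,0,0],[0,0,0],[0,0,0],[0,0,0],[0,0,0]]}'
```

```text
clock: 10.18
tcp_pos: [0.4989, -0.0171, 0.146]
orientation: [2.448, 1.968, -0.001]
contact_force: [-4.3, -0.5, 9.5]
grip_width: 0.0266
gripper_force: 50.2
```

It makes contact at the seated height. Now I'll release and lift clear.

```bash
python3 -m pendant '{"translation":[[0,0,0],[0,0,0],[0,0,0],[0,0,0],[0,0,0],[0,0,0],[0,0,0.5],[0,0,1.5],[0,0,3],[0,0,4.5],[0,0,6],[0,0,6]],"delta_rot":[[0,0,0],[0,0,0],[0,0,0],[0,0,0],[0,0,0],[0,0,0],[0,0,0],[0,0,0],[0,0,0],[0,0,0],[0,0,0],[0,0,0]]}' 1
python3 -m pendant '{"translation":[[0,-1.5,0],[0.1,-3,0],[0.3,-4.5,0],[0.5,-6,0],[0.7,-7.5,0],[0.9,-8.6,0],[0.9,-8.6,0],[0.9,-8.6,0],[0.9,-8.6,0],[0.9,-8.6,0],[0.9,-8.6,0],[0.9,-8.6,0]],"delta_rot":[[0,0,-1.5],[0,0,-3],[0,0,-4.5],[0,0,-6],[0,0,-7.5],[0,0,-9],[0,0,-10.5],[0,0,-12],[0,0,-13.5],[0,0,-15],[0,0,-16.5],[0,0,-18]]}'
python3 - <<'E'
from meas import *
o=get_obs();R=cv2.Rodrigues(o['orientation'])[0];print(o['tcp_pos'],np.degrees(np.arctan2(R[1,1],R[0,1])),o['joints'])
for n in("side","top"):
    p,d=save(n,n+"3"); u,v,P=cloud(n,d);np.savez(n+"3.npz",p=p,d=d)
    for z0,z1,r in((.13,.15,.085),(.16,.18,.04)):
        k=(np.hypot(P[:,0]-.498,P[:,1]+.018)<r)&(P[:,2]>z0)&(P[:,2]<z1)&((p[v,u].min(1)>130)|(z0>.15)); Q=P[k]
        if k.sum()>5: print(n,k.sum(),cv2.minEnclosingCircle((Q[:,:2]*1000).astype(np.float32)),np.median(Q[:,2]), Q.mean(0), np.linalg.lstsq(np.c_[Q[:,:2],np.ones(len(Q))],Q[:,2],rcond=None)[0])
p=np.load("top3.npz")["p"]; cv2.imwrite("pics/crop3.png",cv2.resize(p[215:355,245:465,::-1],None,fx=3.6,fy=3.6,interpolation=cv2.INTER_CUBIC))
E
```

```text
clock: 11.68
tcp_pos: [0.5008, -0.0166, 0.299]
orientation: [2.444, 1.966, 0.008]
contact_force: [0.6, -0.4, 0.3]
grip_width: 0.0855
gripper_force: 0.0
clock: 13.18
tcp_pos: [0.521, -0.2318, 0.2946]
orientation: [-3.122, 0.345, 0.002]
contact_force: [-0.0, 0.5, 0.5]
grip_width: 0.0852
gripper_force: 0.0
[ 0.52100634 -0.23175389  0.29460614] -102.61695573286738 [ 0.46950168  0.26075878 -0.19540151  1.72305252  0.05427798  1.16415843
 -1.53199726]
side 1236 ((496.91180419921875, -17.916088104248047), 69.5487289428711) 0.13972175682477106 [ 0.47423126 -0.02138371  0.13978492] [ 0.00415904 -0.00866057  0.13762737]
side 141 ((497.7755126953125, -21.005178451538086), 15.47704029083252) 0.16841176109833317 [ 0.49827512 -0.02267734  0.16766663] [-0.02854917  0.1818608   0.18601609]
top 3958 ((498.0270690917969, -17.960678100585938), 68.01261138916016) 0.14136940094884792 [ 0.4979086  -0.01680477  0.1414234 ] [-0.00141408 -0.00438622  0.14205378]
top 197 ((498.3847961425781, -17.913463592529297), 14.396185874938965) 0.17113580316285076 [ 0.49828171 -0.01787308  0.17102992] [-0.01561373  0.02015047  0.17917011]
```

View pics/crop3.png

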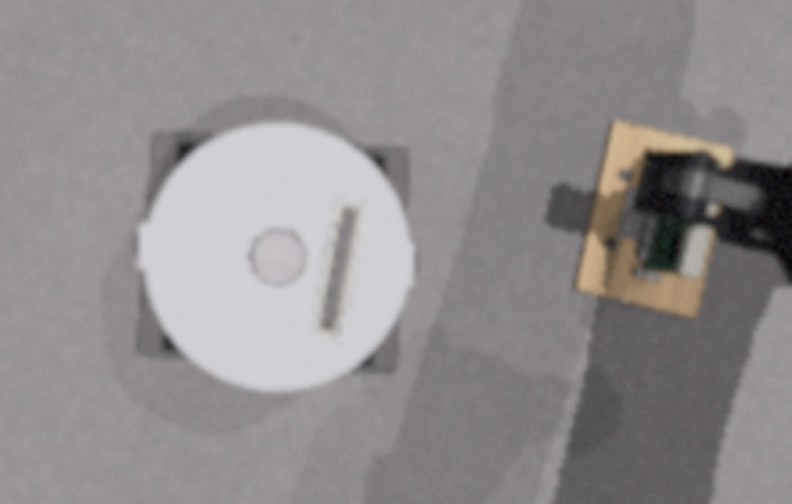

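The cover is seated and level: plate top at 0.1414, centred within about 1 mm. In the crop the slot runs (350,208)–(328,330) and the gripper hangs over the card at about (690,230). Next I'll compute the slot pose and come down partway over the card.

```bash
python3 -m pendant '{"translation":[[0,0,0],[0,0,-1],[0,0,-2],[0,0,-3],[0,0,-4],[0,0,-5],[0,0,-5],[0,0,-5],[0,0,-5]],"delta_rot":[[0,0,0],[0,0,0],[0,0,0],[0,0,0],[0,0,0],[0,0,0],[0,0,0],[0,0,0],[0,0,0]]}'
python3 - <<'E'
from meas import *
o=get_obs();R=cv2.Rodrigues(o['orientation'])[0];print(o['tcp_pos'],np.degrees(np.arctan2(R[1,1],R[0,1])),R[:,2])
p=np.load("top3.npz")["p"].astype(int); m=np.zeros(p.shape[:2],bool); m[265:312,330:348]=p[265:312,330:348].min(2)<150
b=blob(m,np.array([339.2,289.4])); v,u=np.nonzero(b)
for th in(150,165,180):
    m[265:312,330:348]=p[265:312,330:348].max(2)<th; v,u=np.nonzero(blob(m,np.array([339.2,289.4])))
    W=onplane("top",np.c_[u,v],.141); print(th,len(W),W.mean(0),rect(W))
C=np.array([.4980,-.0178])
w=rect(W)[4]; a=np.radians(w if -90<w<90 else w-180); print("slot nominal",C+.032*np.array([np.sin(a),-np.cos(a)]))
E
```

```text
clock: 14.4
tcp_pos: [0.5222, -0.2323, 0.1713]
orientation: [3.123, -0.338, 0.003]
contact_force: [-0.1, 0.9, -0.4]
grip_width: 0.0853
gripper_force: 0.0
[ 0.52219655 -0.23232446  0.17133646] -102.36365181910003 [ 2.04681046e-03 -7.77100629e-04 -9.99997603e-01]
150 102 [ 0.4918176  -0.04862012  0.141     ] (array([493.4, -48.8]), 6.4, 59.6, 81.23225402832031, np.float64(170.46615454958805))
165 138 [ 0.49220129 -0.0487794   0.141     ] (array([492.6, -48.7]), 7.5, 61.7, 80.78762817382812, np.float64(170.43796337491221))
180 183 [ 0.49249326 -0.04873146  0.141     ] (array([493.4, -48.8]), 10.0, 63.8, 81.12503814697266, np.float64(170.81265515024677))
slot nominal [ 0.49289078 -0.04938949]
```

```bash
python3 -m pendant '{"translation":[[0.05,-0.03,-0.6],[0.05,-0.03,-1.2],[0.05,-0.03,-1.8],[0.05,-0.03,-2.3],[0.05,-0.03,-2.58],[0.05,-0.03,-2.58],[0.05,-0.03,-2.58]],"delta_rot":[[0,0,0],[0,0,0],[0,0,0],[0,0,0],[0,0,0],[0,0,0],[0,0,0]]}'
python3 -m pendant '{"translation":[[0,0,0],[0,0,0],[0,0,0],[0,0,0],[0,0,0],[0,0,0],[0,0,0],[0,0,0],[0,0,0]],"delta_rot":[[0,0,0],[0,0,0],[0,0,0],[0,0,0],[0,0,0],[0,0,0],[0,0,0],[0,0,0],[0,0,0]]}' 0 50
```

```text
clock: 15.28
tcp_pos: [0.5231, -0.2329, 0.106]
orientation: [3.123, -0.339, 0.001]
contact_force: [0.1, -0.0, 0.0]
grip_width: 0.0856
gripper_force: 0.0
clock: 16.4
tcp_pos: [0.5227, -0.2331, 0.1057]
orientation: [3.123, -0.339, 0.0]
contact_force: [-0.8, -1.5, 3.2]
grip_width: 0.009
gripper_force: 49.2
```

```bash
python3 -m pendant '{"translation":[[0,0,0.2],[0,0,0.6],[0,0,1.2],[0,0,2],[0,0,3],[0,0,4],[0,0,5],[0,0,6],[0,0,7],[0,0,7.6],[0,0,7.6],[0,0,7.6]],"delta_rot":[[0,0,0],[0,0,0],[0,0,0],[0,0,0],[0,0,0],[0,0,0],[0,0,0],[0,0,0],[0,0,0],[0,0,0],[0,0,0],[0,0,0]]}'
python3 - <<'E'
from meas import *
o=get_obs();R=cv2.Rodrigues(o['orientation'])[0];T=o['tcp_pos'];print(T,np.degrees(np.arctan2(R[1,1],R[0,1])),R[:,2])
for n in("side","top"):
    p,d=save(n,n+"4"); np.savez(n+"4.npz",p=p,d=d); u,v,P=cloud(n,d)
    k=(np.hypot(P[:,0]-T[0],P[:,1]-T[1])<.07)&(P[:,2]>.17)&(P[:,2]<.29); Q=(P[k]-T)@R
    p_=p[v,u].astype(int)[k]; g=(p_[:,1]>p_[:,0]+3); print(n,k.sum(),g.sum())
    for nm,s in(("green",g),("all",np.ones(len(Q),bool))):
      for z0 in np.arange(-.01,.12,.02):
        q=Q[s&(Q[:,2]>z0)&(Q[:,2]<z0+.02)]
        if len(q)>5: print(nm,round(z0,3),len(q),(1000*np.percentile(q[:,:2],[2,50,98],axis=0)).round(1).tolist())
    q=Q[g]; print("lowest",np.percentile(Q[:,2],99))
p=np.load("side4.npz")["p"]; cv2.imwrite("pics/crop4.png",cv2.resize(p[170:370,220:400,::-1],None,fx=3,fy=3,interpolation=cv2.INTER_CUBIC))
E
```

```text
clock: 17.9
tcp_pos: [0.5221, -0.2324, 0.2947]
orientation: [-3.123, 0.339, 0.002]
contact_force: [0.7, -0.5, -1.4]
grip_width: 0.0089
gripper_force: 49.3
[ 0.52214825 -0.23242735  0.29465398] -102.37321602862028 [-1.41090311e-03  6.71665796e-04 -9.99998779e-01]
side 1134 978
green -0.01 34 [[-28.0, 1.7], [16.9, 3.7], [29.6, 7.0]]
green 0.01 249 [[-28.1, 1.0], [1.6, 3.5], [29.1, 5.9]]
green 0.03 262 [[-28.2, 1.1], [0.7, 3.3], [28.7, 6.0]]
green 0.05 251 [[-27.7, 1.1], [0.5, 3.6], [28.2, 5.9]]
green 0.07 179 [[-27.8, 1.2], [-0.3, 3.7], [29.5, 5.9]]
all -0.01 45 [[-28.0, 2.0], [10.9, 3.9], [29.6, 7.1]]
all 0.01 263 [[-28.0, 0.9], [0.6, 3.5], [29.4, 5.9]]
all 0.03 268 [[-28.1, 1.1], [1.0, 3.3], [30.4, 6.0]]
all 0.05 257 [[-27.7, 1.1], [1.7, 3.6], [29.9, 5.9]]
all 0.07 245 [[-27.4, 1.5], [-0.4, 3.8], [29.4, 6.0]]
all 0.09 56 [[-28.5, 1.3], [1.5, 3.6], [27.5, 6.0]]
lowest 0.09483255626745507
top 216 177
green -0.01 8 [[-25.7, -5.0], [5.1, -3.7], [28.5, -3.2]]
green 0.01 49 [[-29.2, -4.9], [-15.3, -3.4], [29.1, -2.8]]
green 0.03 49 [[-28.7, -3.8], [-15.4, -3.0], [29.4, -1.9]]
green 0.05 44 [[-27.4, -3.4], [-13.9, -2.7], [28.9, -2.1]]
green 0.07 27 [[-28.7, -3.0], [-17.4, -2.5], [27.5, -1.2]]
all -0.01 15 [[-28.1, -5.4], [-15.3, -4.2], [29.8, -2.6]]
all 0.01 50 [[-29.1, -4.9], [-15.2, -3.4], [29.3, -2.6]]
all 0.03 51 [[-28.9, -3.8], [-15.4, -3.0], [30.0, -2.0]]
all 0.05 48 [[-29.1, -3.4], [-13.9, -2.7], [29.2, -2.1]]
all 0.07 46 [[-28.4, -3.1], [-16.6, -2.5], [29.5, -1.4]]
all 0.09 6 [[-22.5, -2.6], [-10.9, -2.5], [29.5, -2.2]]
lowest 0.09168274901339606
```

View pics/crop4.png

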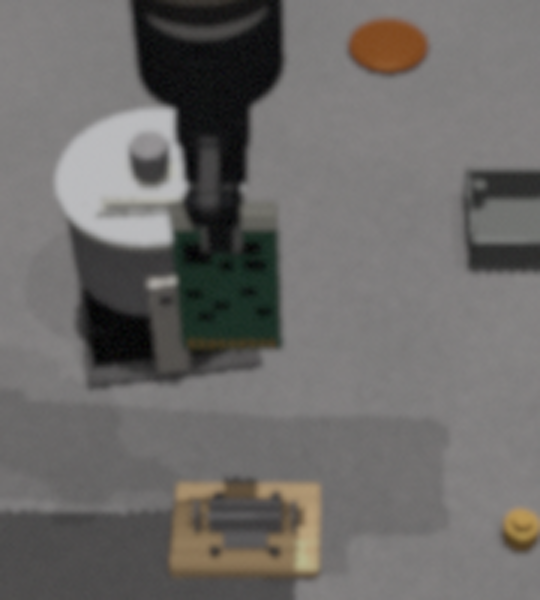

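The card hangs upright, centred in the fingers within about 1 mm, with its lower edge about 94 mm below the TCP. Moving it over the slot.

```bash
python3 -m pendant '{"translation":[[-0.1,0.6,0],[-0.3,1.6,0],[-0.5,2.8,0],[-0.7,4,0],[-0.85,5.2,0],[-1,6.2,0],[-1.1,6.9,0],[-1.16,7.2,0],[-1.16,7.36,0],[-1.16,7.36,0],[-1.16,7.36,0],[-1.16,7.36,0]],"delta_rot":[[0,0,0.1],[0,0,0.2],[0,0,0.3],[0,0,0.4],[0,0,0.56],[0,0,0.56],[0,0,0.56],[0,0,0.56],[0,0,0.56],[0,0,0.56],[0,0,0.56],[0,0,0.56]]}'
python3 - <<'E'
from meas import *
o=get_obs();R=cv2.Rodrigues(o['orientation'])[0];T=o['tcp_pos'];print(T,np.degrees(np.arctan2(R[1,1],R[0,1])),R[:,2])
for n in("side","top"):
    p,d=save(n,n+"5"); u,v,P=cloud(n,d)
    k=(np.hypot(P[:,0]-T[0],P[:,1]-T[1])<.07)&(P[:,2]>.195)&(P[:,2]<.27); Q=(P[k]-T)@R
    print(n,k.sum(),(1000*np.percentile(Q[:,:2],[2,50,98],axis=0)).round(1).tolist())
E
```

```text
clock: 19.5
tcp_pos: [0.4937, -0.0493, 0.2955]
orientation: [3.13, -0.264, -0.0]
contact_force: [0.2, 0.1, -1.2]
grip_width: 0.0089
gripper_force: 49.3
[ 0.49370243 -0.04934476  0.29549428] -99.64285389472703 [-9.29651701e-05 -4.87032703e-05 -9.99999994e-01]
side 804 [[-27.9, 0.3], [0.6, 3.6], [29.8, 7.0]]Traceback (most recent call last):
  File "<stdin>", line 6, in <module>
    return _quantile_unchecked(
        a, q, axis, out, overwrite_input, method, keepdims, weights)
    return _ureduce(a,
                    func=_quantile_ureduce_func,
    ...<5 lines>...
                    overwrite_input=overwrite_input,
                    method=method)
    r = func(a, **kwargs)
    result = _quantile(arr,
                       quantiles=q,
    ...<2 lines>...
                       out=out,
                       weights=wgt)
    slices_having_nans = np.isnan(arr[-1, ...])
                                  ~~~^^^^^^^^^
IndexError: index -1 is out of bounds for axis 0 with size 0
```

```bash
python3 -m pendant '{"translation":[[-0.02,0.02,-0.5],[-0.02,0.02,-1],[-0.02,0.02,-1.4],[-0.02,0.02,-1.8],[-0.02,0.02,-2.1],[-0.02,0.02,-2.2],[-0.02,0.02,-2.3],[-0.02,0.02,-2.4],[-0.02,0.02,-2.5],[-0.02,0.02,-2.5]],"delta_rot":[[0,0,0],[0,0,0],[0,0,0],[0,0,0],[0,0,0],[0,0,0],[0,0,0],[0,0,0],[0,0,0],[0,0,0]]}'
python3 - <<'E'
from meas import *
o=get_obs();print(o['tcp_pos'],o['contact_force'],o['moment'])
E
```

```text
clock: 20.85
tcp_pos: [0.4931, -0.0483, 0.2329]
orientation: [3.131, -0.262, -0.0]
contact_force: [-1.0, -0.6, -1.8]
grip_width: 0.0092
gripper_force: 49.3
[ 0.49308257 -0.04830593  0.23293827] [-0.97260637 -0.62056318 -1.76380394] [ 0.01274095 -0.00688046 -0.0522247 ]
```

The edge is already in the slot with no contact force. Continuing slowly.

```bash
python3 -m pendant '{"translation":[[0,0,-0.15],[0,0,-0.3],[0,0,-0.45],[0,0,-0.6],[0,0,-0.6]],"delta_rot":[[0,0,0],[0,0,0],[0,0,0],[0,0,0],[0,0,0]]}'
python3 -m pendant '{"translation":[[0,0,-0.15],[0,0,-0.3],[0,0,-0.5],[0,0,-0.7],[0,0,-0.9],[0,0,-1.1],[0,0,-1.25],[0,0,-1.3],[0,0,-1.3],[0,0,-1.3],[0,0,-1.3],[0,0,-1.3]],"delta_rot":[[0,0,0],[0,0,0],[0,0,0],[0,0,0],[0,0,0],[0,0,0],[0,0,0],[0,0,0],[0,0,0],[0,0,0],[0,0,0],[0,0,0]]}'
python3 - <<'E'
from meas import *
o=get_obs();R=cv2.Rodrigues(o['orientation'])[0];T=o['tcp_pos'];print(T,np.degrees(np.arctan2(R[1,1],R[0,1])),o['contact_force'],o['moment'])
for n in("side","top"):
    p,d=save(n,n+"6"); u,v,P=cloud(n,d)
    k=(np.hypot(P[:,0]-.498,P[:,1]+.018)<.075)&(P[:,2]>.13)&(P[:,2]<.15)&(p[v,u].min(1)>130); Q=P[k]
    if k.sum()>20: print(n,k.sum(),cv2.minEnclosingCircle((Q[:,:2]*1000).astype(np.float32)),np.median(Q[:,2]))
    k=(np.hypot(P[:,0]-T[0],P[:,1]-T[1])<.05)&(P[:,2]>.15)&(P[:,2]<.215); Q=(P[k]-T)@R; g=p[v,u].astype(int)[k]; Q=Q[g[:,1]>g[:,0]+3]
    if len(Q)>20: print("card",len(Q),(1000*np.percentile(Q,[2,50,98],axis=0)).round(1).tolist())
p=cv2.imread("pics/side6.png"); cv2.imwrite("pics/crop6.png",cv2.resize(p[120:310,200:380],None,fx=3,fy=3,interpolation=cv2.INTER_CUBIC))
E
```

```text
clock: 21.48
tcp_pos: [0.4929, -0.0483, 0.2177]
orientation: [-3.131, 0.263, 0.001]
contact_force: [0.3, -0.0, -1.2]
grip_width: 0.0091
gripper_force: 49.3
clock: 22.98
tcp_pos: [0.4932, -0.0483, 0.1856]
orientation: [-3.131, 0.263, -0.0]
contact_force: [-0.1, 0.1, -1.0]
grip_width: 0.009
gripper_force: 49.3
[ 0.49324185 -0.04829014  0.18564027] -99.59083678401984 [-0.11867599  0.09739568 -1.03306643] [0.00612032 0.04606101 0.04854716]
side 811 ((499.01995849609375, -18.043575286865234), 69.26007080078125) 0.1394156873651947
card 377 [[-28.1, 0.1, -10.9], [2.6, 3.7, 16.0], [28.8, 14.1, 35.1]]
top 1556 ((498.14508056640625, -17.613346099853516), 67.8279800415039) 0.1412602888967852
```

View pics/crop6.png

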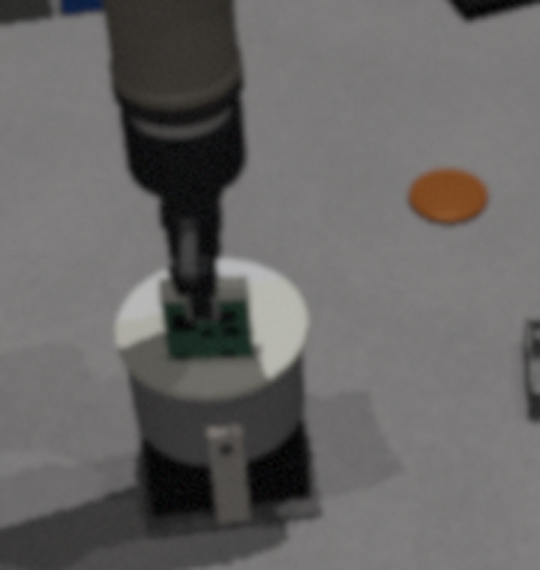

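The card stands upright in the slot at about (207,335) in the crop, with its edge about 50 mm below the plate. The cover is still seated and there is no side force. Handing in.

```bash
python3 -c "
from bench import hand_in
print(hand_in())"
```

```text
the job is handed in; nothing more can be done
None
```

I handed the job in at about 23 s: the cover is seated level on the funnel rim and released, and the gripper holds the card upright in the slot, about 50 mm below the cover's top face; the judge's result was not shown.

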